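Pack the frame hardware kit

ROBOT

A 6-joint arm with a two-finger parallel gripper is mounted at the origin on the work surface. World frame = base frame: x ahead of the robot, y to its left, z up, the work surface at z = 0. Lengths are in m, angles in rad, forces in N, time in s.
With the tool pointing down it reaches from about 0.3 to 0.775 m from the base axis. Payload 14.6 kg.
Tool frame: the origin (TCP) lies at the centre of the arm's flange, where the gripper is bolted on; the fingertips stand 199 mm ahead of it and the grasp point (between the pads) lies ctrl.tcp_to_grasp ahead of it (ctrl.tcp_to_grasp is the distance from the TCP to the grasp point, in m); z points along the fingers, y is the line along which they close (so a half turn about z gives the same grasp; the last joint's range is limited). The gripper opens to 94 mm and grips with 3 to 60 N. Pads are 16 mm wide; open, the fingers measure 119 mm over their backs; the gripper's body (75 mm by 177 mm) begins 78 mm behind the grasp point.
Start: joints at [-1.35, 0.3, 1.521, -0, 1.321, -0.067], TCP at [0.156, -0.527, 0.405] pointing down, gripper open.
Joint ranges: [-3.03, 3.03], [-0.79, 2.21], [0.23, 2.52], [-1.04, 4.18], [0, 3.07], [-2.55, 2.55]. Speed limits (rad/s): [2.22, 2.22, 2.57, 3.14, 3.14, 3.14].

INTERFACE

Orientations are given as [roll, pitch, yaw] about the fixed x, y, z axes, in that order (R = Rz(yaw) Ry(pitch) Rx(roll)).
In Python, from station import ctrl gives the robot as it stands. The module is installed in compiled form; this text tells all that it offers.
- The arm moves only by the shell command python3 -m jog 'ROWS' [OPENING] [FORCE]. ROWS is JSON, a list of rows, each a list of 6 numbers: the shift along the tool's x, y, z in cm, then the turn, a rotation vector about the tool's x, y, z in rad. In form: [[tx, ty, tz, ax, ay, az], ...]. A call has 1 to 8 rows; each row is the pose to reach, as a shift and turn from the pose commanded when the call began, along the tool's axes at that moment; what a row does not reach only later rows make up. A row lasts 1/10 s, in which the tool goes at most 50 mm and 8.59 degrees, less where a joint would pass 70% of its speed; a pose out of reach is approached as far as the arm can. A call with a gripper value outside its range is refused whole. OPENING is the opening in per cent of the stroke, from 0 (shut) to 100 (fully open), set as the call begins (- or left out, the last holds). The fingers move at their own pace and stop on an object; FORCE is the grip in N (left out, the last holds). Time passes only in rows, so rows that repeat a pose let the fingers close. It gives the time, the measured TCP pose, the force, the opening and the grip force at its end, in the units of the state.
- ctrl.get_obs(): the state, without advancing time (a new reading comes with each control period).
- ctrl.camera(name): name is "scene" or "side" or "wrist"; returns a dict with "img" (400x640x3 uint8, blue, green, red), "intrinsics" (3x3 intrinsics, pixels), "R" (3x3) and "t" (3): a world point X has camera coordinates R X + t. Camera axes: x right, y down, z forward; pixel columns grow to the right and rows downward; lengths in m; the calibration is good to about 2 mm. A picture is of the moment at which its call begins. There is no depth.
- ctrl.hand_in(): hands the job in; it is judged then, once.
The state is a dict: "time_s": time; "qpos": joint angles; "joint_vel": joint speeds; "tau": joint torques, N m; "ee_pos": TCP position; "eef_rot": TCP orientation; "force": force on the tool from outside, world axes, zero at the start; "moment": the same for the moment, N m; "grip_width": finger opening in m; "grip_force": force on a finger pad.
Only numpy, scipy, OpenCV 4.12 (cv2) and the standard library are available. Lean on these libraries where they do the work, as an engineer would, in place of code of your own. Each camera call takes 0.05 s, during which the arm holds its last target. There are 200 camera calls.

TASK

Pack the hardware kit into the foam of the open cardboard box: lay the long aluminium profile in the long slot, stand the corner bracket on its base in the square recess and the levelling foot with its stud up in the round recess, and put the tall spacer tube down over the post. All four must sit flat on the bottom of their places. Leave the short profile offcut and the flat ring where they lie.

Things in the scene. Friction and masses are not known exactly. Their poses are not given: they have to be found in the camera images.
- long_profile_mid (a point): To pack: the long piece of slotted aluminium profile, 76 x 30 x 30 mm, lying flat. Point: its centre, 15 mm above its underside; x along its length, z up. Loose, 90 g. Grip across the 30 mm width. Keep fingertips at least 8 mm above its underside, or they meet the foam beside the recess.
- bracket_mid (a point): To pack: steel corner bracket standing on its base leg (40 x 36 mm, 5 thick); upright leg 40 mm high at its -x edge, slanting brace at each side (+y, -y). Point: centre of its 40 x 36 x 40 mm envelope, 20 mm above its underside; z up. Loose, 80 g. Grip across the 36 mm (y), on the braces. Keep fingertips at least 8 mm above its underside, or they meet the foam beside the recess.
- foot_mid (a point): To pack: levelling foot, standing. Round black base 44 mm across, 6 mm thick; 16 mm collar up to 10 mm height; steel threaded stud 10 mm across up to 60 mm. Point: on the stud's axis, 30 mm above its underside; z up the stud. Loose, 70 g. Grip by the stud.
- spacer_mid (a point): To pack: the tall aluminium spacer tube, 40 mm outside, 26 mm bore, 36 mm high, standing. Point: its centre, 18 mm above its underside; z up its axis. Loose, 70 g.
- short_profile_mid (a point): Look-alike, stays where it lies: short offcut of the same aluminium profile, 45 x 30 x 30 mm. Point: its centre, 15 mm above its underside; x along its length.
- flat_ring_mid (a point): Look-alike, stays where it lies: flat aluminium ring, 40 mm outside, 26 mm bore, only 14 mm high. Point: its centre, 7 mm above its underside.
- slot_nest: Fixed foam tile, 104 mm square, one of four (2 x 2, places vary) in the open cardboard box (walls 24 mm above the table, lid sloping up outward at the far edge). Origin: centre of its underside, 4 mm above the table; z up, x and y along its edges. In its middle a long recess, 94 mm (x) by 48 mm (y), for the long profile. Recess floor 3 mm, foam top 9 mm above the origin.
- square_nest: Fixed foam tile, 104 mm square, one of four (2 x 2, places vary) in the open cardboard box (walls 24 mm above the table, lid sloping up outward at the far edge). Origin: centre of its underside, 4 mm above the table; z up, x and y along its edges. In its middle a square recess, 58 mm, for the bracket in any heading. Recess floor 3 mm, foam top 9 mm above the origin.
- round_nest: Fixed foam tile, 104 mm square, one of four (2 x 2, places vary) in the open cardboard box (walls 24 mm above the table, lid sloping up outward at the far edge). Origin: centre of its underside, 4 mm above the table; z up, x and y along its edges. In its middle a round recess, 62 mm across, for the levelling foot. Recess floor 3 mm, foam top 9 mm above the origin.
- post_nest: Fixed foam tile, 104 mm square, one of four (2 x 2, places vary) in the open cardboard box (walls 24 mm above the table, lid sloping up outward at the far edge). Origin: centre of its underside, 4 mm above the table; z up, x and y along its edges. No recess: a white upright post in its middle, 8 mm across, top 31 mm above the origin, for the spacer; flat foam top 9 mm above the origin.
Things that resemble listed ones, but are neither listed nor needed, are in the scene too. What is shaped like the part that bears bracket_mid but turquoise is not meant.

How it is judged:
At the end, for the whole second after the job is handed in: Each part rests in its own place (height within 4 mm, tilt under 0.12 rad, at rest), its centre within 14 mm (profile, bracket), 13 mm (foot) or 12 mm (spacer) of the tile's middle, the profile within 0.35 rad of the slot. Short profile and flat ring within 20 mm of their start, at rest (horizontal distance between long_profile_mid and slot_nest below 0.014 m and z of long_profile_mid in the frame of slot_nest between 0.014 and 0.022 m and angle between each of long_profile_mid, bracket_mid, foot_mid, spacer_mid's own z axis and vertical below 0.12 rad and linear speed of each of long_profile, bracket, foot, spacer, short_profile, flat_ring below 0.02 m/s and horizontal distance between bracket_mid and square_nest below 0.014 m and z of bracket_mid in the frame of square_nest between 0.019 and 0.027 m and horizontal distance between foot_mid and round_nest below 0.013 m and z of foot_mid in the frame of round_nest between 0.029 and 0.037 m and horizontal distance between spacer_mid and post_nest below 0.012 m and z of spacer_mid in the frame of post_nest between 0.023 and 0.031 m and angle between the x axis of long_profile_mid and the x axis of slot_nest, either way round below 0.35 rad and distance of each of short_profile_mid, flat_ring_mid from where it was at the start of the episode below 0.02 m); the robot touches nothing.
It also fails if it takes over 115 s, if anything falls off the work surface, if the arm or the gripper's body presses on something with over 40 N, if the wrist force passes 120 N, or if a joint passes its speed limit or range.

## Working session

There is one attempt and no reset: what is moved stays moved. The work goes in short steps, Python scripts to look and compute and a shell command to move; the robot and the scene stay as the last step left them, time stands still between calls to the robot, and variables do not carry over. Pictures are saved under pics/ and viewed, at most 17 in all, crops included, and the job is handed in when it is done.

```bash
mkdir -p pics
python3 - <<'E'
from station import ctrl
import cv2
for n in("scene","side","wrist"):
    c=ctrl.camera(n); cv2.imwrite(f"pics/{n}0.png",c["img"]); print(n,(-c["R"].T@c["t"]).round(3),c["R"].round(2).tolist(),c["intrinsics"][0,0])
o=ctrl.get_obs();print(o,ctrl.tcp_to_grasp)
E
```

```text
scene [ 1.1   -0.552  0.623] [[0.7, 0.71, -0.01], [0.43, -0.43, -0.79], [-0.57, 0.56, -0.61]] 442.90099703462386
side [ 0.289 -0.708  0.568] [[0.91, -0.41, -0.0], [-0.24, -0.53, -0.82], [0.33, 0.75, -0.58]] 410.1297970041706
wrist [ 0.228 -0.507  0.384] [[0.28, -0.96, -0.0], [-0.93, -0.28, 0.26], [-0.25, -0.07, -0.97]] 305.713044673821
{'time_s': 0.15, 'qpos': array([-1.34959678e+00,  3.00343796e-01,  1.52139406e+00, -1.31592936e-05,
        1.32069822e+00, -6.66008305e-02]), 'joint_vel': array([-0.0013728 , -0.00052913, -0.00162485,  0.00020369, -0.00067429,
        0.00020405]), 'tau': array([ 1.56148810e-03, -5.31961691e+01, -3.52820671e+01,  7.09177949e-02,
        2.36147951e-02, -6.95694962e-05]), 'ee_pos': array([ 0.15610678, -0.52736593,  0.40423521]), 'eef_rot': array([-3.14075026e+00, -4.34117035e-05,  2.87803626e-01]), 'force': array([-0.67881513,  0.29916807,  0.32954948]), 'moment': array([ 0.04103099, -0.01219965,  0.00513521]), 'grip_force': 0.0, 'grip_width': 0.09379449894042788} 0.1804
```

View pics/scene0.png

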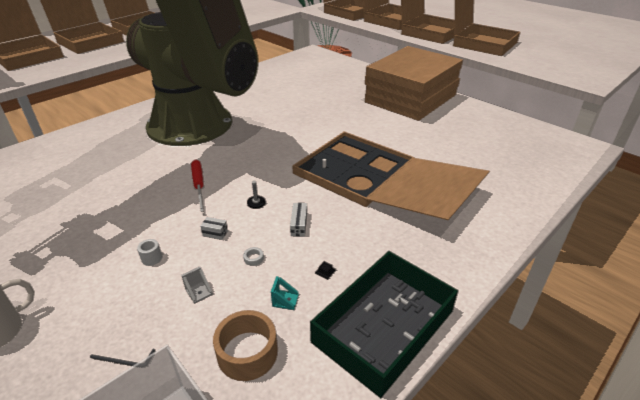

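View pics/side0.png

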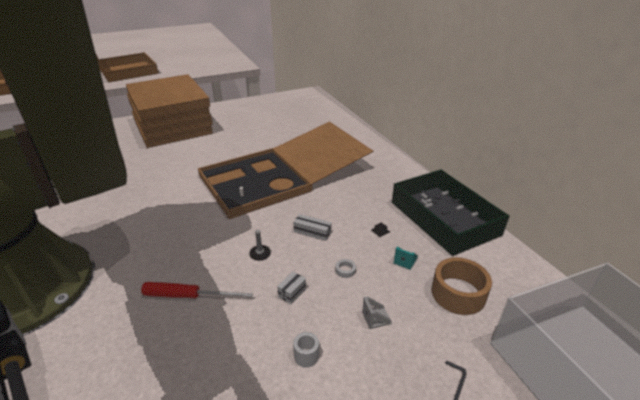

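The scene view shows the foot at (256,202), long profile (299,218), short one (214,228), spacer (150,252), ring (253,256), bracket (197,285), and the box around (350,170). The side view shows the same parts. Next I enlarge and locate them.

```bash
cat > h.py <<'E'
from station import ctrl
import cv2, numpy as np
def ray(c,uv,z):
    p=cv2.undistortPoints(np.float64(uv).reshape(-1,1,2),c["intrinsics"],None)[:,0]
    d=np.c_[p,np.ones(len(p))]@c["R"]; o=-c["R"].T@c["t"]
    return o+d*((z-o[2])/d[:,2])[:,None]
def proj(c,P):
    q=np.atleast_2d(P)@c["R"].T+c["t"]; q=q@c["intrinsics"].T; return q[:,:2]/q[:,2:]
def topdown(c,z,x0,x1,y0,y1,s):
    "warp to plane z; image up=+x, left=+y; s px per m"
    W=[(x1,y1,z),(x1,y0,z),(x0,y0,z),(x0,y1,z)]
    w,h=int((y1-y0)*s),int((x1-x0)*s)
    H=cv2.getPerspectiveTransform(np.float32(proj(c,np.array(W))),np.float32([[0,0],[w,0],[w,h],[0,h]]))
    return cv2.warpPerspective(c["img"],H,(w,h),flags=cv2.INTER_CUBIC)
E
python3 - <<'E'
from h import *
c=ctrl.camera("scene"); d=ctrl.camera("side")
for n,a,b,z in [("foot",(256,202),(260,253),.004),("long",(299,218),(312,227),.015),("short",(214,228),(292,288),.015),("spacer",(150,252),(306,349),.018),("ring",(253,256),(345,268),.007),("brk",(197,285),(375,314),.015),("post",(324,162),(241,190),.03),("round",(360,183),(282,184),.01),("sq",(383,164),(263,167),.01),("slot",(349,150),(229,177),.01)]:
    print(n,ray(c,a,z).round(3)[0,:2],ray(d,b,z).round(3)[0,:2])
a=cv2.resize(c["img"][125:305,130:430],None,fx=2.6,fy=2.6,interpolation=cv2.INTER_CUBIC)
cv2.imwrite("pics/s1.png",a)
E
```

```text
foot [ 0.438 -0.099] [ 0.434 -0.1  ]
long [ 0.558 -0.077] [ 0.558 -0.08 ]
short [ 0.457 -0.223] [ 0.456 -0.224]
spacer [ 0.431 -0.352] [ 0.429 -0.352]
ring [ 0.572 -0.212] [ 0.57  -0.211]
brk [ 0.565 -0.333] [ 0.562 -0.336]
post [0.459 0.099] [0.453 0.099]
round [0.562 0.116] [0.56  0.113]
sq [0.55  0.218] [0.543 0.212]
slot [0.444 0.208] [0.447 0.2  ]
```

View pics/s1.png

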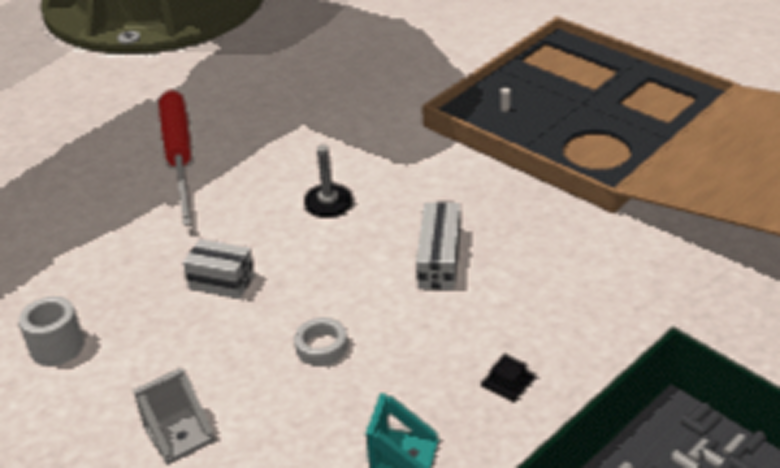

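The crop shows all four parts clearly. The bracket's upright faces upper-left and its base faces lower-right, and the profile lies near-vertical at (440,245). Next I work out headings and the first approach.

```bash
cat >> h.py <<'E'
def plan(x,y,ztip,yaw,q=None):
    "shift (cm, tool axes) and az from the present pose so that grasp axis is at x,y, fingertips at ztip"
    o=ctrl.get_obs(); p=o["ee_pos"]; w=o["eef_rot"][2]
    d=np.array([x,y,ztip+.199])-p
    print("row",[round(v,2) for v in (100*(np.cos(w)*d[0]+np.sin(w)*d[1]),100*(np.sin(w)*d[0]-np.cos(w)*d[1]),-100*d[2])],"az",round((w-yaw),3),"t",o["time_s"],"w",round(o["grip_width"],3),"rot",o["eef_rot"].round(3))
E
python3 - <<'E'
from h import *
c=ctrl.camera("scene")
f=lambda u,v:(130+u/2.6,125+v/2.6)
def dirn(n,a,b,z):
    P=ray(c,[f(*a),f(*b)],z); d=P[1]-P[0]; print(n,P[:,:2].round(3).tolist(),np.arctan2(d[1],d[0]).round(3),np.hypot(*d[:2]).round(3))
dirn("long L",(424,204),(418,268),.03); dirn("long R",(460,203),(458,270),.03)
dirn("brk top y",(137,388),(183,370),.04); dirn("brk front",(170,462),(216,437),.003);
dirn("foam edge bottom",(460,110),(620,188),.013)
dirn("slot edges",(526,52),(600,90),.013);dirn("slot e2",(540,45),(618,75),.013)
dirn("box wall",(424,107),(613,197),.024)
dirn("box wall left",(424,107),(557,20),.024)
plan(.43,-.352,.10,.288)
E
```

```text
long L [[0.527, -0.065], [0.583, -0.122]] -0.795 0.08
long R [[0.547, -0.043], [0.607, -0.102]] -0.78 0.084
brk top y [[0.548, -0.346], [0.556, -0.315]] 1.325 0.032
brk front [[0.587, -0.353], [0.591, -0.318]] 1.461 0.035
foam edge bottom [[0.428, 0.071], [0.615, 0.084]] 0.072 0.187
slot edges [[0.398, 0.192], [0.5, 0.191]] -0.013 0.101
slot e2 [[0.399, 0.213], [0.494, 0.224]] 0.124 0.096
box wall [[0.412, 0.039], [0.627, 0.059]] 0.092 0.216
box wall left [[0.412, 0.039], [0.389, 0.249]] 1.681 0.211
row [np.float64(31.24), np.float64(-9.04), np.float64(10.55)] az -0.0 t 0.3 w 0.094 rot [-3.141 -0.     0.288]
```

```bash
python3 -m jog '[[31.2,-9,10.5,0,0,0],[31.2,-9,10.5,0,0,0],[31.2,-9,10.5,0,0,0],[31.2,-9,10.5,0,0,0],[31.2,-9,10.5,0,0,0],[31.2,-9,10.5,0,0,0],[31.2,-9,10.5,0,0,0],[31.2,-9,10.5,0,0,0]]'
python3 -m jog '[[0,0,0,0,0,0],[0,0,0,0,0,0],[0,0,0,0,0,0]]'
python3 - <<'E'
from h import *
plan(.43,-.352,.012,.288)
c=ctrl.camera("wrist"); cv2.imwrite("pics/w1.png",c["img"]); print(proj(c,np.array([[.43,-.352,.036],[.43,-.352,0]])))
E
```

```text
time_s: 1.1
ee_pos: [0.4324, -0.3498, 0.2978]
eef_rot: [-3.139, 0.001, 0.292]
force: [-0.5, -0.3, -0.0]
grip_width: 0.094
grip_force: 0.0
time_s: 1.4
ee_pos: [0.4289, -0.3533, 0.3002]
eef_rot: [3.141, -0.0, 0.286]
force: [0.1, 0.7, 0.9]
grip_width: 0.0937
grip_force: 0.0
row [np.float64(0.14), np.float64(-0.1), np.float64(8.92)] az -0.002 t 1.4 w 0.094 rot [ 3.141 -0.     0.286]
[[318.85329775 204.2716122 ]
 [319.08026566 193.26664028]]
```

View pics/w1.png

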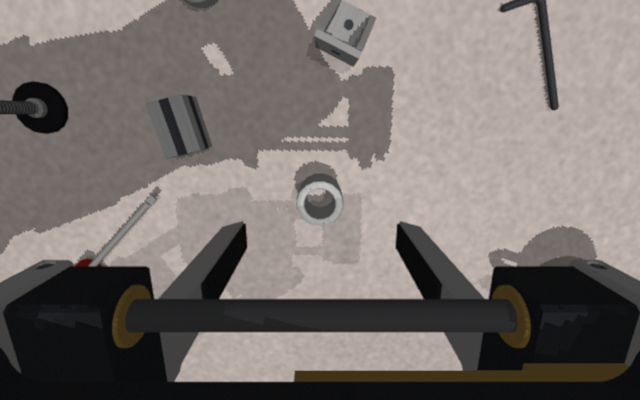

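The ring top is at (320,202), where predicted within about 2 mm. Grip and lift.

```bash
python3 -m jog '[[0.25,-0.1,5,0,0,0],[0.25,-0.1,8.8,0,0,0],[0.25,-0.1,8.8,0,0,0],[0.25,-0.1,8.8,0,0,0],[0.25,-0.1,8.8,0,0,0]]' 
python3 -m jog '[[0,0,0,0,0,0],[0,0,0,0,0,0],[0,0,0,0,0,0],[0,0,0,0,0,0],[0,0,0,0,0,0],[0,0,0,0,0,0]]' 30 25
python3 -m jog '[[0,0,-5,0,0,0],[0,0,-10,0,0,0],[0,0,-11,0,0,0],[0,0,-11,0,0,0]]'
python3 - <<'E'
from h import *
plan(.456,.099,.12,.1)
E
```

```text
time_s: 1.95
ee_pos: [0.4321, -0.3515, 0.214]
eef_rot: [3.139, -0.002, 0.287]
force: [-0.1, -0.0, 0.1]
grip_width: 0.0937
grip_force: 0.0
time_s: 2.55
ee_pos: [0.4319, -0.3508, 0.2117]
eef_rot: [-3.142, 0.0, 0.288]
force: [-0.3, -0.2, -0.5]
grip_width: 0.0494
grip_force: 0.0
time_s: 2.95
ee_pos: [0.432, -0.3509, 0.3234]
eef_rot: [3.139, -0.002, 0.288]
force: [-0.5, -0.1, -1.0]
grip_width: 0.0283
grip_force: 0.0
row [np.float64(15.08), np.float64(-42.45), np.float64(0.44)] az 0.188 t 2.95 w 0.028 rot [ 3.139e+00 -2.000e-03  2.880e-01]
```

Fingers are slower than I assumed (about 75 mm/s), so they closed above the part. Reopen and retry.

```bash
python3 -m jog '[[0,0,0,0,0,0],[0,0,0,0,0,0],[0,0,0,0,0,0],[0,0,0,0,0,0],[0,0,0,0,0,0],[0,0,0,0,0,0],[0,0,0,0,0,0],[0,0,0,0,0,0]]' 85
python3 - <<'E'
from h import *
plan(.4315,-.3515,.012,.288)
c=ctrl.camera("wrist"); cv2.imwrite("pics/w2.png",c["img"][100:320,120:520]); print(proj(c,np.array([[.4315,-.3515,.036]])))
E
```

```text
time_s: 3.75
ee_pos: [0.4318, -0.3509, 0.3217]
eef_rot: [3.142, -0.0, 0.288]
force: [0.0, 0.4, -0.7]
grip_width: 0.0798
grip_force: 0.0
row [np.float64(-0.05), np.float64(0.05), np.float64(11.07)] az -0.0 t 3.75 w 0.08 rot [ 3.142 -0.     0.288]
[[320.86663404 199.31760552]]
```

View pics/w2.png

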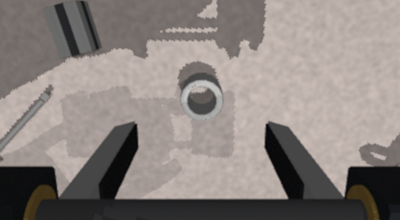

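The spacer is still upright at (201+120, 99+100), as predicted. Grip with more closing time.

```bash
python3 -m jog '[[0,0,5,0,0,0],[0,0,10,0,0,0],[0,0,11,0,0,0],[0,0,11,0,0,0],[0,0,11,0,0,0]]' 
python3 -m jog '[[0,0,0,0,0,0],[0,0,0,0,0,0],[0,0,0,0,0,0],[0,0,0,0,0,0],[0,0,0,0,0,0],[0,0,0,0,0,0],[0,0,0,0,0,0],[0,0,0,0,0,0]]' 30 25
python3 -m jog '[[0,0,0,0,0,0],[0,0,0,0,0,0],[0,0,0,0,0,0]]'
python3 -m jog '[[0,0,-5,0,0,0],[0,0,-10,0,0,0],[0,0,-11,0,0,0],[0,0,-11,0,0,0]]'
python3 - <<'E'
from h import *
plan(.456,.099,.12,.1)
E
```

```text
time_s: 4.3
ee_pos: [0.4324, -0.3513, 0.2138]
eef_rot: [3.139, -0.001, 0.288]
force: [0.2, -0.1, 0.8]
grip_width: 0.0802
grip_force: 0.0
time_s: 5.1
ee_pos: [0.4319, -0.3509, 0.2117]
eef_rot: [3.142, -0.0, 0.288]
force: [-0.4, 0.7, 2.0]
grip_width: 0.0387
grip_force: 25.0
time_s: 5.4
ee_pos: [0.4319, -0.3509, 0.2118]
eef_rot: [3.141, -0.0, 0.288]
force: [-1.6, -0.2, 4.3]
grip_width: 0.0388
grip_force: 25.0
time_s: 5.8
ee_pos: [0.4319, -0.3509, 0.323]
eef_rot: [3.139, -0.002, 0.288]
force: [-0.6, 0.2, -0.7]
grip_width: 0.0389
grip_force: 25.0
row [np.float64(15.08), np.float64(-42.45), np.float64(0.4)] az 0.188 t 5.8 w 0.039 rot [ 3.139e+00 -2.000e-03  2.880e-01]
```

```bash
python3 -m jog '[[2,-14,0,0,0,0.1],[9,-48,0,0,0,0.19],[9,-48,0,0,0,0.19],[9,-48,0,0,0,0.19],[9,-48,0,0,0,0.19],[9,-48,0,0,0,0.19],[9,-48,0,0,0,0.19],[9,-48,0,0,0,0.19]]' 
python3 -m jog '[[0,0,0,0,0,0],[0,0,0,0,0,0]]'
python3 - <<'E'
from h import *
plan(.38,.13,.12,.1)
E
```

```text
time_s: 6.6
ee_pos: [0.3895, 0.0488, 0.32]
eef_rot: [-3.141, 0.003, 0.097]
force: [0.6, 0.3, -0.1]
grip_width: 0.0389
grip_force: 25.0
time_s: 6.8
ee_pos: [0.3901, 0.0477, 0.3202]
eef_rot: [-3.142, 0.003, 0.101]
force: [0.2, -0.5, -0.5]
grip_width: 0.0389
grip_force: 25.0
row [np.float64(-0.18), np.float64(-8.29), np.float64(0.12)] az 0.001 t 6.8 w 0.039 rot [-3.142e+00  3.000e-03  1.010e-01]
```

```bash
python3 -m jog '[[-1.2,-5,0,0,0,0],[-2.5,-9,0,0,0,0],[-2.5,-9,0,0,0,0],[-2.5,-9,0,0,0,0]]'
python3 - <<'E'
from h import *
plan(.456,.099,.12,.1)
c=ctrl.camera("wrist"); cv2.imwrite("pics/w3.png",topdown(c,.013,.38,.66,.02,.29,2000));
E
```

```text
time_s: 7.2
ee_pos: [0.357, 0.1334, 0.3209]
eef_rot: [3.141, 0.001, 0.098]
force: [0.9, -0.3, -1.2]
grip_width: 0.039
grip_force: 25.0
row [np.float64(9.51), np.float64(4.4), np.float64(0.19)] az -0.002 t 7.2 w 0.039 rot [3.141e+00 1.000e-03 9.800e-02]
```

View pics/w3.png

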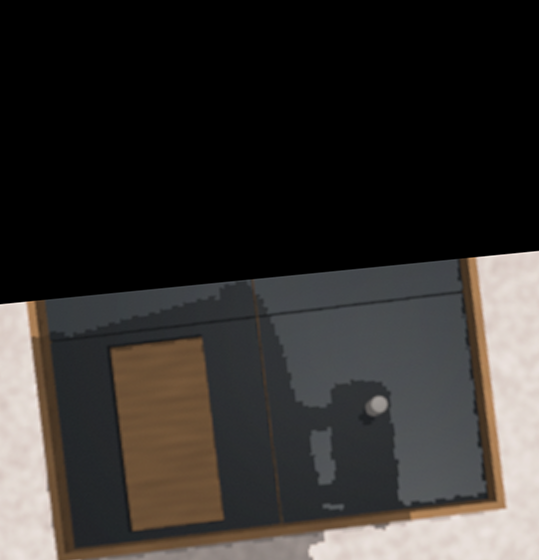

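The top-down view shows the tile seam crossing at (258,317), the slot centre at (166,433) and the post at (378,404). That puts box yaw at about 0.115, post (.456,.1035), slot (.4435,.207), square (.547,.2185) and round (.559,.1155).

```bash
python3 -m jog '[[4.5,2,0,0,0,0],[9.5,3.95,0,0,0,0],[9.5,3.95,0,0,0,0],[9.5,3.95,0,0,0,0]]'
python3 -m jog '[[0,0,0,0,0,0],[0,0,0,0,0,0]]'
python3 - <<'E'
from h import *
plan(.456,.1035,.027,.1)
E
```

```text
time_s: 7.65
ee_pos: [0.4561, 0.102, 0.3206]
eef_rot: [3.141, 0.002, 0.094]
force: [-1.5, 1.0, -0.9]
grip_width: 0.0388
grip_force: 25.0
time_s: 7.85
ee_pos: [0.4546, 0.1038, 0.3217]
eef_rot: [3.142, 0.0, 0.098]
force: [0.3, -0.2, 0.6]
grip_width: 0.0389
grip_force: 25.0
row [np.float64(0.14), np.float64(0.05), np.float64(9.57)] az -0.002 t 7.85 w 0.039 rot [3.142 0.    0.098]
```

```bash
python3 -m jog '[[0.1,0,4,0,0,0],[0.1,0,6,0,0,0],[0.1,0,8,0,0,0],[0.1,0,9,0,0,0],[0.1,0,9.5,0,0,0],[0.1,0,9.6,0,0,0],[0.1,0,9.6,0,0,0]]'
python3 -m jog '[[0,0,0,0,0,0],[0,0,0,0,0,0],[0,0,0,0,0,0],[0,0,0,0,0,0]]' 62
python3 -m jog '[[0,0,-3,0,0,0],[0,0,-8,0,0,0],[0,0,-11,0,0,0],[0,0,-11,0,0,0],[0,0,-11,0,0,0]]'
python3 - <<'E'
from h import *
plan(.436,-.1,.12,.0)
c=ctrl.camera("scene"); cv2.imwrite("pics/s2.png",cv2.resize(c["img"][125:225,220:420],None,fx=3,fy=3));
E
```

```text
time_s: 8.55
ee_pos: [0.4564, 0.1042, 0.2264]
eef_rot: [-3.142, -0.001, 0.098]
force: [-0.2, 0.4, 0.2]
grip_width: 0.039
grip_force: 25.0
time_s: 8.95
ee_pos: [0.4563, 0.1041, 0.2258]
eef_rot: [-3.142, -0.0, 0.098]
force: [0.7, 0.2, -0.8]
grip_width: 0.0581
grip_force: 0.0
time_s: 9.45
ee_pos: [0.4561, 0.1041, 0.3357]
eef_rot: [-3.142, -0.001, 0.098]
force: [1.0, -0.8, 0.3]
grip_width: 0.0582
grip_force: 0.0
row [np.float64(-3.99), np.float64(20.12), np.float64(1.67)] az 0.098 t 9.45 w 0.058 rot [-3.142e+00 -1.000e-03  9.800e-02]
```

View pics/s2.png

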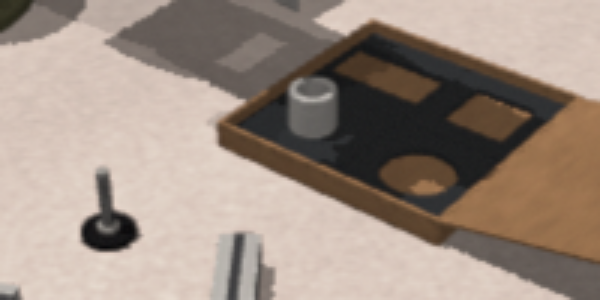

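The spacer sits upright on the post at (312,108). Now the foot.

```bash
python3 -m jog '[[-2,10,0,0,0,0],[-4,20.1,0,0,0,0.1],[-4,20.1,0,0,0,0.1],[-4,20.1,1.5,0,0,0.1],[-4,20.1,1.5,0,0,0.1],[-4,20.1,1.5,0,0,0.1],[-4,20.1,1.5,0,0,0.1]]'
python3 - <<'E'
from h import *
plan(.436,-.1,.03,.0)
c=ctrl.camera("wrist"); print(proj(c,np.array([[.436,-.1,0],[.436,-.1,.06]])));cv2.imwrite("pics/w4.png",c["img"][60:320,150:490])
E
```

```text
time_s: 10.2
ee_pos: [0.4362, -0.099, 0.3201]
eef_rot: [-3.141, 0.001, -0.002]
force: [-0.3, -1.1, -0.3]
grip_width: 0.0583
grip_force: 0.0
row [np.float64(-0.02), np.float64(0.1), np.float64(9.11)] az -0.002 t 10.2 w 0.058 rot [-3.141e+00  1.000e-03 -2.000e-03]
[[321.66536093 189.41691407]
 [321.80331205 207.23711635]]
```

View pics/w4.png

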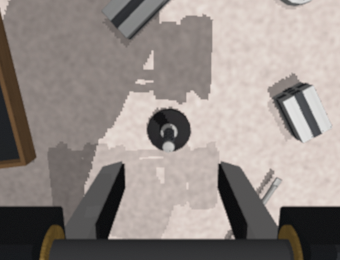

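Stud tip is at (318,207), about 3 px left of predicted, so y ≈ -0.0975. Grip.

```bash
python3 -m jog '[[0,-0.15,4,0,0,0],[0,-0.15,7,0,0,0],[0,-0.15,9,0,0,0],[0,-0.15,9,0,0,0],[0,-0.15,9,0,0,0]]' 
python3 -m jog '[[0,0,0,0,0,0],[0,0,0,0,0,0],[0,0,0,0,0,0],[0,0,0,0,0,0],[0,0,0,0,0,0],[0,0,0,0,0,0],[0,0,0,0,0,0],[0,0,0,0,0,0]]' 2 25
python3 -m jog '[[0,0,0,0,0,0],[0,0,0,0,0,0],[0,0,0,0,0,0]]'
python3 -m jog '[[0,0,-3,0,0,0],[0,0,-7,0,0,0],[0,0,-9,0,0,0],[0,0,-9,0,0,0]]'
python3 - <<'E'
from h import *
plan(.559,.1155,.12,.115)
E
```

```text
time_s: 10.75
ee_pos: [0.4365, -0.0975, 0.2313]
eef_rot: [-3.142, -0.0, -0.001]
force: [0.1, 0.6, 1.0]
grip_width: 0.0584
grip_force: 0.0
time_s: 11.55
ee_pos: [0.436, -0.0983, 0.2306]
eef_rot: [-3.142, 0.0, -0.002]
force: [0.3, 0.2, -0.1]
grip_width: 0.0093
grip_force: 25.0
time_s: 11.85
ee_pos: [0.436, -0.0983, 0.2306]
eef_rot: [-3.142, 0.0, -0.002]
force: [-0.8, 0.5, -0.8]
grip_width: 0.0094
grip_force: 25.0
time_s: 12.25
ee_pos: [0.4364, -0.0984, 0.3231]
eef_rot: [3.14, -0.005, -0.002]
force: [0.1, 0.3, -0.4]
grip_width: 0.0096
grip_force: 25.0
row [np.float64(12.22), np.float64(-21.41), np.float64(0.41)] az -0.117 t 12.25 w 0.01 rot [ 3.14e+00 -5.00e-03 -2.00e-03]
```

```bash
python3 -m jog '[[6,-10,0,0,0,-0.05],[12.2,-21.4,0,0,0,-0.12],[12.2,-21.4,0,0,0,-0.12],[12.2,-21.4,0,0,0,-0.12],[12.2,-21.4,0,0,0,-0.12],[12.2,-21.4,0,0,0,-0.12],[12.2,-21.4,0,0,0,-0.12],[12.2,-21.4,0,0,0,-0.12]]'
python3 - <<'E'
from h import *
plan(.559,.1155,.0395,.115)
c=ctrl.camera("scene"); cv2.imwrite("pics/s3.png",cv2.resize(c["img"][85:225,260:460],None,fx=3,fy=3));
E
```

```text
time_s: 13.05
ee_pos: [0.5582, 0.1146, 0.3197]
eef_rot: [3.141, 0.002, 0.117]
force: [0.0, 0.5, -1.6]
grip_width: 0.0097
grip_force: 25.0
row [np.float64(0.09), np.float64(-0.08), np.float64(8.12)] az 0.002 t 13.05 w 0.01 rot [3.141e+00 2.000e-03 1.170e-01]
```

View pics/s3.png

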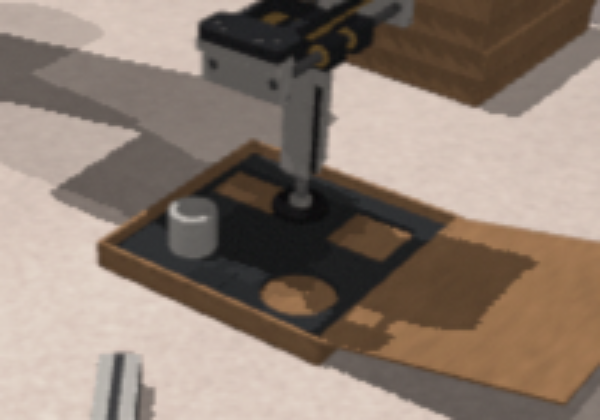

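The foot hangs upright and the round recess (299,296) is free below it. Lower and release.

```bash
python3 -m jog '[[0.1,0,3,0,0,0],[0.1,0,5,0,0,0],[0.1,0,7,0,0,0],[0.1,0,7.8,0,0,0],[0.1,0,8.1,0,0,0],[0.1,0,8.1,0,0,0],[0.1,0,8.1,0,0,0]]'
python3 -m jog '[[0,0,0,0,0,0],[0,0,0,0,0,0],[0,0,0,0,0,0],[0,0,0,0,0,0],[0,0,0,0,0,0]]' 45
python3 -m jog '[[0,0,-3,0,0,0],[0,0,-7,0,0,0],[0,0,-10,0,0,0],[0,0,-10,0,0,0],[0,0,-10,0,0,0]]'
python3 - <<'E'
from h import *
plan(.566,-.083,.12,-.785)
E
```

```text
time_s: 13.8
ee_pos: [0.5597, 0.1154, 0.2406]
eef_rot: [-3.142, -0.001, 0.118]
force: [0.7, -0.8, -1.3]
grip_width: 0.0094
grip_force: 25.0
time_s: 14.3
ee_pos: [0.5595, 0.1156, 0.2397]
eef_rot: [-3.142, -0.0, 0.118]
force: [0.6, 0.4, 1.0]
grip_width: 0.0414
grip_force: 0.0
time_s: 14.8
ee_pos: [0.5594, 0.1155, 0.3397]
eef_rot: [-3.142, -0.001, 0.118]
force: [-1.0, 0.6, -0.7]
grip_width: 0.0422
grip_force: 0.0
row [np.float64(-1.68), np.float64(19.79), np.float64(2.07)] az 0.903 t 14.8 w 0.042 rot [-3.142e+00 -1.000e-03  1.180e-01]
```

```bash
python3 -m jog '[[-0.8,10,0,0,0,0.45],[-1.7,19.8,0,0,0,0.9],[-1.7,19.8,2,0,0,0.9],[-1.7,19.8,2,0,0,0.9],[-1.7,19.8,2,0,0,0.9],[-1.7,19.8,2,0,0,0.9],[-1.7,19.8,2,0,0,0.9],[-1.7,19.8,2,0,0,0.9]]' 75
python3 -m jog '[[0,0,0,0,0,0],[0,0,0,0,0,0]]'
python3 - <<'E'
from h import *
plan(.566,-.083,.012,-.785)
c=ctrl.camera("wrist"); cv2.imwrite("pics/w5.png",topdown(c,.03,.48,.66,-.18,.02,2500))
E
```

```text
time_s: 15.6
ee_pos: [0.5658, -0.0829, 0.3186]
eef_rot: [3.141, 0.001, -0.777]
force: [-0.1, 0.1, -0.6]
grip_width: 0.0702
grip_force: 0.0
time_s: 15.8
ee_pos: [0.5659, -0.0828, 0.3194]
eef_rot: [3.141, 0.0, -0.779]
force: [0.6, -0.5, 0.4]
grip_width: 0.0704
grip_force: 0.0
row [np.float64(0.02), np.float64(0.01), np.float64(10.84)] az 0.006 t 15.8 w 0.07 rot [ 3.141  0.    -0.779]
```

View pics/w5.png

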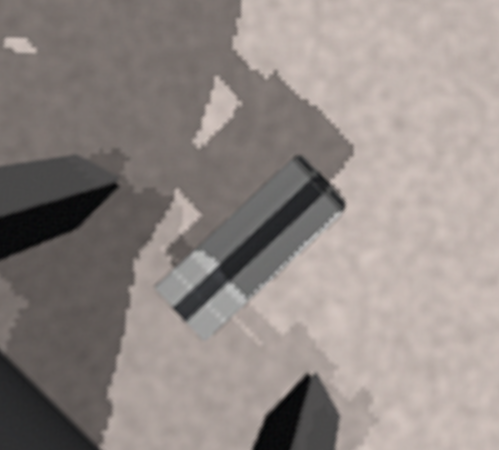

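The profile's top face runs from (181,313) to (318,181), so its centre is (.5616,-.0796) with yaw -0.81. I correct by -0.5 cm along tool x and grip.

```bash
python3 -m jog '[[-0.5,0.1,4,0,0,0.03],[-0.5,0.1,8,0,0,0.03],[-0.5,0.1,10.5,0,0,0.03],[-0.5,0.1,10.8,0,0,0.03],[-0.5,0.1,10.8,0,0,0.03]]' 
python3 -m jog '[[0,0,0,0,0,0],[0,0,0,0,0,0],[0,0,0,0,0,0],[0,0,0,0,0,0],[0,0,0,0,0,0],[0,0,0,0,0,0],[0,0,0,0,0,0],[0,0,0,0,0,0]]' 20 30
python3 -m jog '[[0,0,0,0,0,0],[0,0,0,0,0,0],[0,0,0,0,0,0]]'
python3 -m jog '[[0,0,-4,0,0,0],[0,0,-9,0,0,0],[0,0,-13,0,0,0],[0,0,-15,0,0,0],[0,0,-15,0,0,0]]'
python3 - <<'E'
from h import *
plan(.4435,.207,.16,.115)
E
```

```text
time_s: 16.35
ee_pos: [0.5619, -0.0802, 0.212]
eef_rot: [3.141, 0.0, -0.811]
force: [0.3, 0.5, 0.6]
grip_width: 0.0703
grip_force: 0.0
time_s: 17.15
ee_pos: [0.5617, -0.0803, 0.2119]
eef_rot: [-3.142, -0.0, -0.812]
force: [-1.2, 0.5, 3.2]
grip_width: 0.0296
grip_force: 30.0
time_s: 17.45
ee_pos: [0.5617, -0.0803, 0.2118]
eef_rot: [-3.142, -0.0, -0.812]
force: [-1.5, -0.7, 5.2]
grip_width: 0.0304
grip_force: 30.0
time_s: 17.95
ee_pos: [0.5618, -0.0802, 0.3643]
eef_rot: [-3.139, -0.004, -0.812]
force: [0.4, 0.4, -0.5]
grip_width: 0.0296
grip_force: 30.0
row [np.float64(-28.99), np.float64(-11.18), np.float64(0.53)] az -0.927 t 17.95 w 0.03 rot [-3.139 -0.004 -0.812]
```

```bash
python3 -m jog '[[-14,-5,0,0,0,-0.4],[-29,-11.2,0,0,0,-0.93],[-29,-11.2,0,0,0,-0.93],[-29,-11.2,0,0,0,-0.93],[-29,-11.2,0,0,0,-0.93],[-29,-11.2,0,0,0,-0.93],[-29,-11.2,0,0,0,-0.93],[-29,-11.2,0,0,0,-0.93]]'
python3 -m jog '[[0,0,0,0,0,0],[0,0,0,0,0,0]]'
python3 - <<'E'
from h import *
plan(.4435,.207,.021,.115)
c=ctrl.camera("scene"); cv2.imwrite("pics/s4.png",cv2.resize(c["img"][45:225,260:460],None,fx=3,fy=3));
E
```

```text
time_s: 18.75
ee_pos: [0.4428, 0.2084, 0.3602]
eef_rot: [3.141, 0.002, 0.12]
force: [1.2, 0.1, -2.1]
grip_width: 0.0298
grip_force: 30.0
time_s: 18.95
ee_pos: [0.444, 0.2061, 0.3611]
eef_rot: [3.141, 0.001, 0.115]
force: [0.0, -0.5, -0.6]
grip_width: 0.0297
grip_force: 30.0
row [np.float64(-0.04), np.float64(-0.1), np.float64(14.11)] az -0.0 t 18.95 w 0.03 rot [3.141e+00 1.000e-03 1.150e-01]
```

View pics/s4.png

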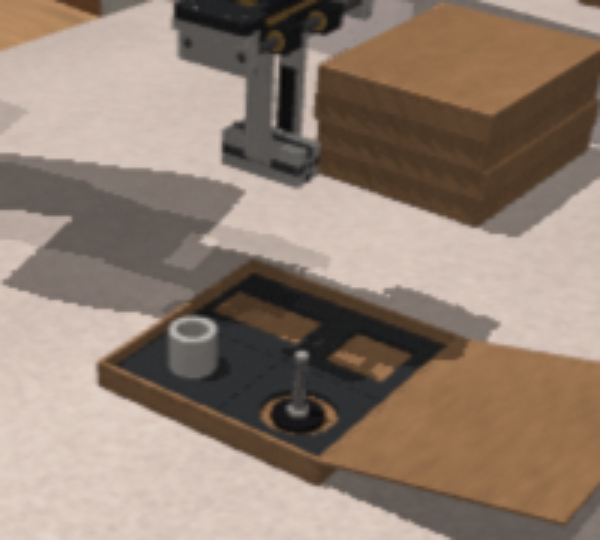

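The foot is seated centrally at (298,412), and the profile is held aligned over the slot. Check clearance to the box stack before lowering.

Run:
```python
from h import *
c=ctrl.camera("scene"); d=ctrl.camera("side")
print(ray(c,[(260+475/3,45+222/3),(366,103)],0).round(3),ray(d,[(145,143),(211,131)],0).round(3))
```

```text
[[0.462 0.498 0.   ]
 [0.28  0.471 0.   ]] [[0.268 0.51  0.   ]
 [0.467 0.51  0.   ]]
```

Stack at y ≈ 0.48, clear. Lower and release.

```bash
python3 -m jog '[[0,-0.1,5,0,0,0],[0,-0.1,9,0,0,0],[0,-0.1,11.5,0,0,0],[0,-0.1,13,0,0,0],[0,-0.1,13.8,0,0,0],[0,-0.1,14.1,0,0,0],[0,-0.1,14.1,0,0,0],[0,-0.1,14.1,0,0,0]]'
python3 -m jog '[[0,0,0,0,0,0],[0,0,0,0,0,0],[0,0,0,0,0,0]]' 50
python3 -m jog '[[0,0,-3,0,0,0],[0,0,-7,0,0,0],[0,0,-11,0,0,0],[0,0,-12,0,0,0],[0,0,-12,0,0,0]]' 75
python3 - <<'E'
from h import *
plan(.568,-.334,.14,-.17)
E
```

```text
time_s: 19.9
ee_pos: [0.4436, 0.2083, 0.2214]
eef_rot: [-3.141, -0.001, 0.118]
force: [0.5, 0.1, -0.6]
grip_width: 0.03
grip_force: 30.0
time_s: 20.2
ee_pos: [0.4434, 0.2083, 0.221]
eef_rot: [-3.141, -0.001, 0.118]
force: [-0.3, 0.0, -0.2]
grip_width: 0.0466
grip_force: 0.0
time_s: 20.7
ee_pos: [0.4434, 0.2083, 0.342]
eef_rot: [-3.141, -0.003, 0.118]
force: [-0.5, -0.3, -0.5]
grip_width: 0.0705
grip_force: 0.0
row [np.float64(6.0), np.float64(55.32), np.float64(0.3)] az 0.288 t 20.7 w 0.07 rot [-3.141e+00 -3.000e-03  1.180e-01]
```

```bash
python3 -m jog '[[1,10,0,0,0,0.1],[4,36,0,0,0,0.29],[4,36,0,0,0,0.29],[4,36,0,0,0,0.29],[4,36,0,0,0,0.29],[4,36,0,0,0,0.29],[4,36,0,0,0,0.29],[4,36,0,0,0,0.29]]'
python3 - <<'E'
from h import *
plan(.568,-.334,.14,-.17)
E
```

```text
time_s: 21.5
ee_pos: [0.5255, -0.1485, 0.3384]
eef_rot: [3.142, 0.003, -0.176]
force: [-0.1, 0.5, 0.2]
grip_width: 0.0704
grip_force: 0.0
row [np.float64(7.43), np.float64(17.52), np.float64(-0.06)] az -0.006 t 21.5 w 0.07 rot [ 3.142e+00  3.000e-03 -1.760e-01]
```

```bash
python3 -m jog '[[3.5,9,0,0,0,0],[7.4,17.5,0,0,0,0],[7.4,17.5,0,0,0,0],[7.4,17.5,0,0,0,0],[7.4,17.5,0,0,0,0],[7.4,17.5,0,0,0,0],[7.4,17.5,0,0,0,0]]'
python3 - <<'E'
from h import *
plan(.568,-.334,.012,-.17)
c=ctrl.camera("wrist"); cv2.imwrite("pics/w6.png",topdown(c,.0,.50,.66,-.43,-.25,3000))
E
```

```text
time_s: 22.2
ee_pos: [0.5684, -0.3283, 0.3397]
eef_rot: [-3.141, 0.001, -0.171]
force: [-0.1, -0.3, 0.2]
grip_width: 0.0705
grip_force: 0.0
row [np.float64(0.06), np.float64(0.57), np.float64(12.87)] az -0.001 t 22.2 w 0.07 rot [-3.141e+00  1.000e-03 -1.710e-01]
```

View pics/w6.png

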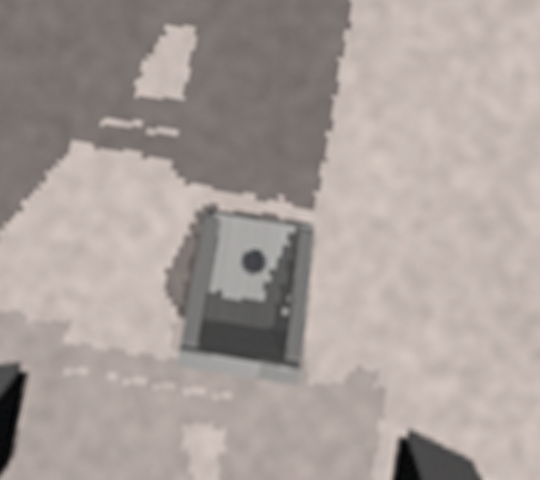

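The bracket's front base edge runs (213,212)–(313,226). That gives centre (.567,-.335) and yaw -0.13. I grip 4 mm toward the upright for more brace contact.

```bash
python3 -m jog '[[-0.4,0.6,5,0,0,-0.04],[-0.4,0.6,9,0,0,-0.04],[-0.4,0.6,12,0,0,-0.04],[-0.4,0.6,12.9,0,0,-0.04],[-0.4,0.6,12.9,0,0,-0.04],[-0.4,0.6,12.9,0,0,-0.04]]' 
python3 -m jog '[[0,0,0,0,0,0],[0,0,0,0,0,0],[0,0,0,0,0,0],[0,0,0,0,0,0],[0,0,0,0,0,0],[0,0,0,0,0,0],[0,0,0,0,0,0],[0,0,0,0,0,0]]' 25 30
python3 -m jog '[[0,0,0,0,0,0],[0,0,0,0,0,0],[0,0,0,0,0,0]]'
python3 -m jog '[[0,0,-4,0,0,0],[0,0,-9,0,0,0],[0,0,-13,0,0,0],[0,0,-15,0,0,0],[0,0,-15,0,0,0]]'
python3 - <<'E'
from h import *
plan(.543,.218,.16,.115)
E
```

```text
time_s: 22.85
ee_pos: [0.5638, -0.3346, 0.2137]
eef_rot: [3.14, -0.002, -0.132]
force: [0.5, 0.3, 0.0]
grip_width: 0.0707
grip_force: 0.0
time_s: 23.65
ee_pos: [0.5633, -0.3349, 0.2118]
eef_rot: [3.142, -0.0, -0.132]
force: [-0.6, 0.2, 3.6]
grip_width: 0.0355
grip_force: 30.0
time_s: 23.95
ee_pos: [0.5633, -0.3349, 0.2118]
eef_rot: [3.142, -0.0, -0.132]
force: [-2.1, 0.6, 5.7]
grip_width: 0.0359
grip_force: 30.0
time_s: 24.45
ee_pos: [0.5634, -0.3349, 0.3647]
eef_rot: [3.139, -0.005, -0.132]
force: [-0.7, 0.2, -2.0]
grip_width: 0.0358
grip_force: 30.0
row [np.float64(-9.31), np.float64(-54.54), np.float64(0.57)] az -0.247 t 24.45 w 0.036 rot [ 3.139 -0.005 -0.132]
```

```bash
python3 -m jog '[[-1.6,-10,0,0,0,-0.1],[-6,-35,0,0,0,-0.25],[-6,-35,0,0,0,-0.25],[-6,-35,0,0,0,-0.25],[-6,-35,0,0,0,-0.25],[-6,-35,0,0,0,-0.25],[-6,-35,0,0,0,-0.25],[-6,-35,0,0,0,-0.25]]'
python3 - <<'E'
from h import *
plan(.543,.218,.16,.115)
E
```

```text
time_s: 25.25
ee_pos: [0.5494, 0.0244, 0.3598]
eef_rot: [-3.141, 0.002, 0.122]
force: [0.3, 0.3, 0.1]
grip_width: 0.0357
grip_force: 30.0
row [np.float64(1.73), np.float64(-19.3), np.float64(0.08)] az 0.007 t 25.25 w 0.036 rot [-3.141e+00  2.000e-03  1.220e-01]
```

```bash
python3 -m jog '[[0.9,-9.5,0,0,0,0],[1.7,-19.3,0,0,0,0],[1.7,-19.3,0,0,0,0],[1.7,-19.3,0,0,0,0],[1.7,-19.3,0,0,0,0],[1.7,-19.3,0,0,0,0],[1.7,-19.3,0,0,0,0]]'
python3 - <<'E'
from h import *
plan(.543,.218,.021,.115)
c=ctrl.camera("scene"); cv2.imwrite("pics/s5.png",cv2.resize(c["img"][45:225,260:460],None,fx=3,fy=3));
E
```

```text
time_s: 25.95
ee_pos: [0.5444, 0.2125, 0.3607]
eef_rot: [3.141, 0.001, 0.117]
force: [-0.5, -0.9, -1.6]
grip_width: 0.0355
grip_force: 30.0
row [np.float64(-0.08), np.float64(-0.56), np.float64(14.07)] az 0.002 t 25.95 w 0.035 rot [3.141e+00 1.000e-03 1.170e-01]
```

View pics/s5.png

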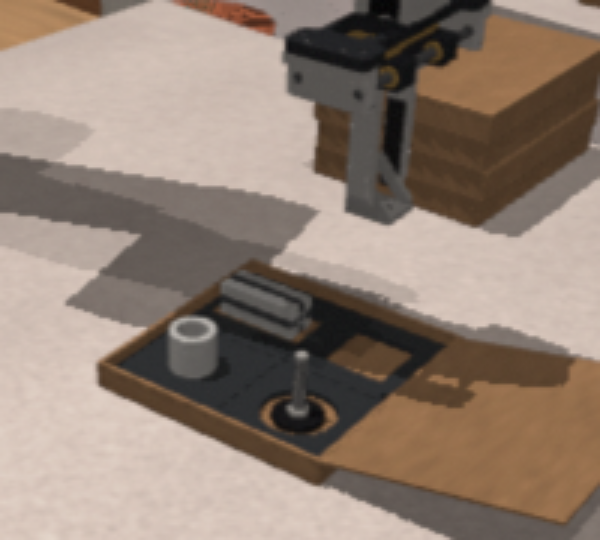

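The profile lies in the slot, and the bracket hangs level.

```bash
python3 -m jog '[[0,-0.4,4,0,0,0],[0,-0.4,8,0,0,0],[0,-0.4,9,0,0,0],[0,-0.4,9,0,0,0],[0,-0.4,9,0,0,0]]'
python3 - <<'E'
from h import *
plan(.543,.218,.021,.115)
E
```

```text
time_s: 26.5
ee_pos: [0.5443, 0.2173, 0.2735]
eef_rot: [-3.141, -0.002, 0.117]
force: [0.4, -0.6, 0.0]
grip_width: 0.0357
grip_force: 30.0
row [np.float64(-0.12), np.float64(-0.09), np.float64(5.35)] az 0.002 t 26.5 w 0.036 rot [-3.141e+00 -2.000e-03  1.170e-01]
```

```bash
python3 -m jog '[[-0.1,-0.1,2,0,0,0],[-0.1,-0.1,4,0,0,0],[-0.1,-0.1,4.8,0,0,0],[-0.1,-0.1,5.2,0,0,0],[-0.1,-0.1,5.3,0,0,0],[-0.1,-0.1,5.3,0,0,0],[-0.1,-0.1,5.3,0,0,0]]'
python3 -m jog '[[0,0,0,0,0,0],[0,0,0,0,0,0],[0,0,0,0,0,0]]' 55
python3 -m jog '[[0,0,-3,0,0,0],[0,0,-7,0,0,0],[0,0,-11,0,0,0],[0,0,-14,0,0,0],[0,0,-14,0,0,0]]'
python3 -m jog '[[-6,0,-4,0,0,0],[-10,0,-4,0,0,0],[-14,0,-4,0,0,0],[-14,0,-4,0,0,0],[-14,0,-4,0,0,0],[-14,0,-4,0,0,0]]'
python3 - <<'E'
from h import *
c=ctrl.camera("wrist"); cv2.imwrite("pics/w7.png",topdown(c,.007,.38,.64,.02,.29,2000)); 
c=ctrl.camera("scene"); cv2.imwrite("pics/s6.png",cv2.resize(c["img"][120:310,130:430],None,fx=2.6,fy=2.6,interpolation=cv2.INTER_CUBIC))
E
```

```text
time_s: 27.2
ee_pos: [0.5428, 0.2186, 0.2195]
eef_rot: [-3.141, -0.001, 0.118]
force: [0.9, -0.7, -0.6]
grip_width: 0.0355
grip_force: 30.0
time_s: 27.5
ee_pos: [0.5426, 0.2185, 0.2188]
eef_rot: [-3.142, -0.0, 0.118]
force: [-0.6, 0.4, -0.4]
grip_width: 0.0512
grip_force: 0.0
time_s: 28.0
ee_pos: [0.5428, 0.2186, 0.3633]
eef_rot: [-3.14, -0.007, 0.118]
force: [0.0, 0.0, 0.1]
grip_width: 0.0518
grip_force: 0.0
time_s: 28.6
ee_pos: [0.4044, 0.2022, 0.3984]
eef_rot: [3.142, -0.0, 0.118]
force: [-0.2, 0.6, 0.1]
grip_width: 0.0519
grip_force: 0.0
```

View pics/w7.png

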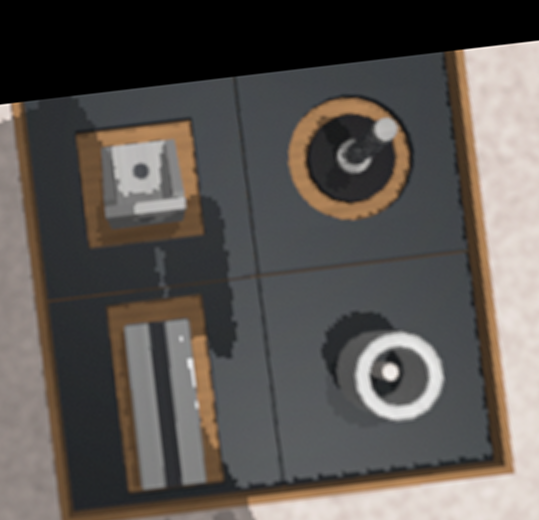

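View pics/s6.png

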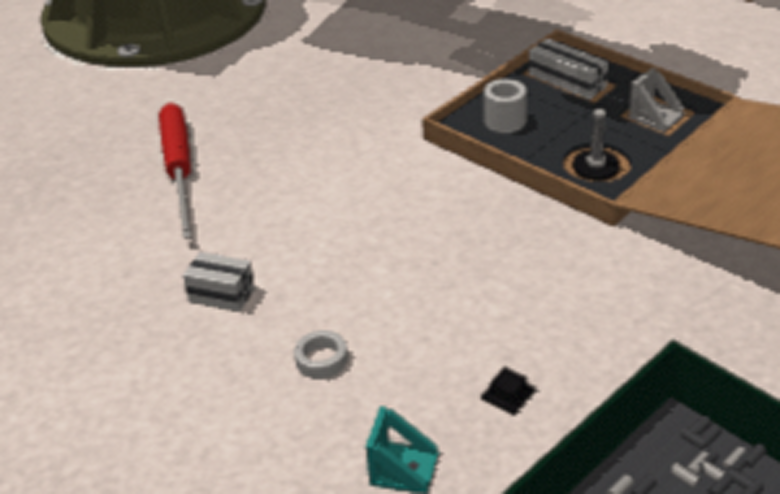

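The top view shows all four parts inside their places: foot (351,157), bracket (140,180), profile (167,405), and spacer around the post (398,376). In the scene view the short profile and ring are where they were.

```bash
python3 -c "
from station import ctrl
print(ctrl.hand_in())"
```

```text
the job is handed in; nothing more can be done
None
```

I packed all four parts (long profile, bracket, levelling foot, spacer tube) and handed the job in at about 29 s robot time; the last pictures show each in its place, with the short offcut and flat ring not moved, but hand-in returned no pass/fail result.

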